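# Draw the blue-banded retractor out of the draining bin

## Robot

A 7-joint arm with a two-finger parallel gripper is mounted at the origin on a cart in front of the work surface, level with it; the furniture and walls round the work are solid. World frame = base frame: x ahead of the robot, y to its left, z up, the work surface at z = 0. Lengths are in m, angles in degrees, forces in N, time in s.
With the tool pointing down it reaches from about 0.4 to 0.9 m from the base axis. Payload 5.6 kg.
Tool frame: the origin (TCP) lies midway between the tips of the shut fingers; the grasp point (between the pads) lies grip_point_offset behind it (grip_point_offset is the distance from the TCP to the grasp point, in m); x points along the fingers, y is the direction in which the jaws open and shut, and the axes are right-handed (so a half turn about x gives the same grasp; the last joint's range is limited). The gripper opens to 92 mm and grips with 3 to 60 N. Pads are 20 mm wide; open, the fingers measure 128 mm over their backs; the gripper's body (75 mm by 189 mm) begins 69 mm behind the grasp point.
Start: joints at [-75.229, 26.786, -0.665, 91.828, 0.344, 61.387, -3.226], TCP at [0.193, 0.621, 0.185] pointing down, gripper open.
Joint ranges: [-144.91, 144.91], [-17.63, 115.5], [-89.93, 88.59], [15.96, 139.68], [-74.01, 254.01], [8.47, 105.57], [-167.45, 167.45]. Speed limits (degrees/s): [147.25, 147.25, 180, 180, 180, 180, 180].

## Interface

Orientations are given as [roll, pitch, yaw] about the fixed x, y, z axes, in that order (R = Rz(yaw) Ry(pitch) Rx(roll)).
In Python, from rig import * gives the robot as it stands. The module is installed in compiled form; this text tells all that it offers.
- The arm moves only by the shell command python3 -m jog 'ROWS' [FORCE]. ROWS is text: rows parted by semicolons, each of 7 numbers parted by spaces: the shift along the tool's x, y, z in mm, then the turn, a rotation vector about the tool's x, y, z in rad, then the finger opening in mm, from 0 to 91.9. A call has 1 to 5 rows; each row is the pose to reach, as a shift and turn from the pose commanded when the call began, along the tool's axes at that moment; what a row does not reach only later rows make up. A row lasts 1/12 s, in which the tool goes at most 41.7 mm and 7.16 degrees, less where a joint would pass 70% of its speed; a pose out of reach is approached as far as the arm can. A call with a gripper value outside its range is refused whole. The fingers move at their own pace and stop on an object; FORCE is the grip in N (left out, the last holds). Time passes only in rows, so rows that repeat a pose let the fingers close. It gives the time, the measured TCP pose, the force and the opening at its end, in the units of the state.
- sense(): the state, without advancing time (a new reading comes with each control period).
- get_image(name): name is "side" or "top" or "wrist"; returns a dict with "pixels" (420x560x3 uint8, blue, green, red), "range_z" (420x560 float32, m along the optical axis (not along the pixel's ray), 0 where there is no reading), "intrinsics" (3x3 intrinsics, pixels), "pose" (4x4, takes a point from camera to world coordinates). Camera axes: x right, y up, looking along -z (the intrinsics and any distortion apply to the point x, -y, -z); pixel columns grow to the right and rows downward; lengths in m; the calibration is good to about 2 mm. A picture is of the moment at which its call begins.
- finish_job(): hands the job in, once; it reports no verdict.
The state is a dict: "time": time; "joint_positions": joint angles; "dq": joint speeds; "effort": joint torques, N m; "tcp_pos": TCP position; "ee_rot": TCP orientation; "contact_force": force on the tool from outside, world axes, zero at the start; "ft_torque": the same for the moment, N m; "grip_width": finger opening in m.
Only numpy, scipy, OpenCV 4.12 (cv2) and the standard library are available. Lean on these libraries where they do the work, as an engineer would, in place of code of your own. Each camera call takes 0.05 s, during which the arm holds its last target.

## Task

Take the ribbon retractor with the blue bands out of the draining bin, drawing it at its slant through the slot it sticks out of, and lay it flat inside the steel tray without dropping it. Leave the yellow-banded retractor in its place in the bin.

Things in the scene. Friction and masses are not known exactly. Their poses are not given: they have to be found in the camera images.
- retractor_blue_mid (a point): Centre of the blue-banded ribbon retractor: loose flat steel bar 200 x 20 x 5 mm, 70 g, own x along it, own z normal to its flat face. It starts slanting at 18 degrees, its own -x end up and outside the bin: the last 75 mm stick out of a slot. Two blue bands, 14 to 30 and 39 to 49 mm from that tip. Grip it across its 20 mm width, 35 mm from the tip (65 mm from the centre along own -x).
- retractor_yellow_mid (a point): Centre of the second retractor, the same bar with two yellow bands, lying alike in the bin's other channel, 120 mm beside the blue one (either may be the left one). It stays where it is.
- retractor_blue: The blue-banded bar itself; origin and axes are those of its centre point.
- drain_bin: Fixed grey box, 125 mm deep (x), 200 wide (y), 95 high with closed clear lid; origin at centre of underside. Front (own -x side, 4 mm wall) faces the robot. Front slots at own y = +-60 mm: 34 mm wide, 28 high, lower edge 45 mm above the table. Behind each a channel slopes down at 18 degrees to the rear; the bar lies in it with 7 mm play each side, 20 mm above. 125 mm of the bar are inside.
- tray: Shallow steel tray, fixed, 189 mm (own x) by 339 mm (own y, which points roughly along the robot's forward line, either way), rim 24 mm high; origin at the centre of the underside. Inner floor about 160 x 260 mm, 3 to 5 mm above the table.
Things that resemble listed ones, but are neither listed nor needed, are in the scene too. What is shaped like the retractor_blue but pink is not meant.

How it is judged:
By the outcome, as a careful person would: the job done as asked, in the order asked, and still so for the second after the job is handed in, with the robot touching nothing.
It also fails if it takes over 42 s, if anything falls off the work surface, if the arm or the gripper's body presses on something with over 40 N, if the wrist force passes 120 N, or if a joint passes its speed limit or range.

## Working session

There is one attempt and no reset: what is moved stays moved. The work goes in short steps, Python scripts to look and compute and a shell command to move; the robot and the scene stay as the last step left them, time stands still between calls to the robot, and variables do not carry over. Pictures are saved under pics/ and viewed, and the job is handed in when it is done.

```bash
mkdir -p pics; ls; python3 - <<'E'
from rig import *
import cv2,numpy as np
s=sense();print({k:np.round(v,4).tolist() for k,v in s.items()})
for n in("side","top","wrist"):
    d=get_image(n);cv2.imwrite(f"pics/{n}0.png",d["pixels"]);np.savez(f"{n}0.npz",**d);print(n,d["intrinsics"].tolist(),np.round(d["pose"],3).tolist(),[k for k in d])
try: print(grip_point_offset)
except Exception as e: print(e)
E
```

```text
pics
{'time': 0.0, 'joint_positions': [-75.231, 26.836, -0.6643, 91.8804, 0.3444, 61.3868, -3.2253], 'dq': [0.002, 0.0767, -0.075, 0.0436, -0.001, 0.0347, -0.049], 'effort': [0.0012, -52.0568, -0.0127, -24.375, -0.0568, 0.0173, 0.0002], 'tcp_pos': [0.1925, 0.6202, 0.1842], 'ee_rot': [-85.5407, 89.8988, -102.7767], 'contact_force': [0.2008, 0.1422, 0.441], 'ft_torque': [0.0109, -0.0246, -0.0494], 'grip_width': 0.0924}
side [[419.6993459566052, 0.0, 284.2728936046557], [0.0, 419.6993459566052, 203.71388324230597], [0.0, 0.0, 1.0]] [[0.903, 0.256, -0.344, 0.272], [-0.429, 0.509, -0.747, -0.736], [-0.016, 0.822, 0.569, 0.637], [0.0, 0.0, 0.0, 1.0]] ['pixels', 'range_z', 'intrinsics', 'pose']
top [[456.81874216215925, 0.0, 279.77058332169895], [0.0, 456.81874216215925, 207.14214759824605], [0.0, 0.0, 1.0]] [[0.092, 0.973, -0.211, 0.377], [-0.996, 0.091, -0.015, 0.024], [0.005, 0.211, 0.977, 1.036], [0.0, 0.0, 0.0, 1.0]] ['pixels', 'range_z', 'intrinsics', 'pose']
wrist [[364.27164984436234, 0.0, 281.3778413071286], [0.0, 364.27164984436234, 208.1796893731522], [0.0, 0.0, 1.0]] [[0.296, -0.913, -0.282, 0.113], [0.955, 0.282, 0.089, 0.645], [-0.002, -0.296, 0.955, 0.384], [0.0, 0.0, 0.0, 1.0]] ['pixels', 'range_z', 'intrinsics', 'pose']
0.0187
```

View pics/top0.png

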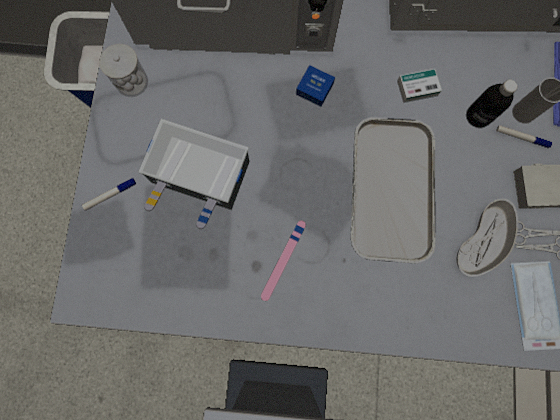

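View pics/side0.png

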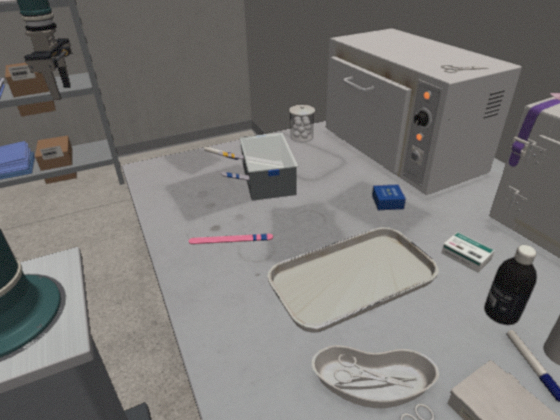

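View pics/wrist0.png

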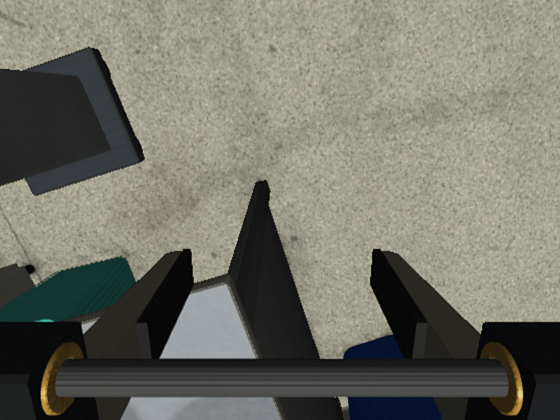

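```bash
cat > h.py <<'E'
import numpy as np,cv2
def load(n): return dict(np.load(n+".npz"))
def cloud(d):
    z=d["range_z"];K=d["intrinsics"];P=d["pose"]
    v,u=np.mgrid[:z.shape[0],:z.shape[1]]
    p=np.stack([(u-K[0,2])/K[0,0]*z,-(v-K[1,2])/K[1,1]*z,-z],-1)
    w=p@P[:3,:3].T+P[:3,3]; w[z==0]=np.nan
    return w
def proj(d,X):
    K=d["intrinsics"];P=d["pose"];c=(np.atleast_2d(X)-P[:3,3])@P[:3,:3]
    return np.stack([K[0,2]+K[0,0]*c[:,0]/-c[:,2],K[1,2]-K[1,1]*c[:,1]/-c[:,2]],-1)
E
python3 - <<'E'
from h import *
for n,(u0,v0,u1,v1) in {"top0":(130,110,320,310),"side0":(180,120,310,260)}.items():
    d=load(n);c=d["pixels"][v0:v1,u0:u1];cv2.imwrite(f"pics/{n}crop.png",cv2.resize(c,None,fx=3 if n=="top0" else 4,fy=3 if n=="top0" else 4,interpolation=cv2.INTER_CUBIC)[:600,:800])
    w=cloud(d);hsv=cv2.cvtColor(d["pixels"],cv2.COLOR_BGR2HSV)
    pts=[(198,222),(203,214),(208,206),(212,198),(152,205),(155,195),(300,225),(268,295),(200,160),(150,150)] if n=="top0" else [(230,175),(240,177),(215,152),(235,156),(200,240),(260,237)]
    for u,v in pts: print(n,u,v,np.round(w[v,u],4),d["pixels"][v,u])
E
```

```text
top0 198 222 [0.5366 0.2097 0.0713] [126 120 126]
top0 203 214 [0.5566 0.2028 0.0626] [123 120 123]
top0 208 206 [0.5764 0.1952 0.0569] [122 113 117]
top0 212 198 [0.5901 0.185  0.0792] [46 41 40]
top0 152 205 [0.565  0.3142 0.0686] [101 118 129]
top0 155 195 [0.5893 0.3133 0.061 ] [ 93 116 128]
top0 300 225 [ 0.5625 -0.0109  0.0035] [135 120 171]
top0 268 295 [0.3987 0.0468 0.0051] [134 118 165]
top0 200 160 [0.668  0.2185 0.0942] [150 151 149]
top0 150 150 [0.681  0.3297 0.0923] [148 150 152]
side0 230 175 [0.5434 0.1919 0.0714] [120  72  43]
side0 240 177 [0.5694 0.1889 0.0598] [150 145 151]
side0 215 152 [0.5761 0.4457 0.0132] [122 130 137]
side0 235 156 [nan nan nan] [145 144 157]
side0 200 240 [0.4111 0.0444 0.0077] [145 120 215]
side0 260 237 [ 0.5412 -0.0109  0.0097] [140 110 183]
```

View pics/top0crop.png

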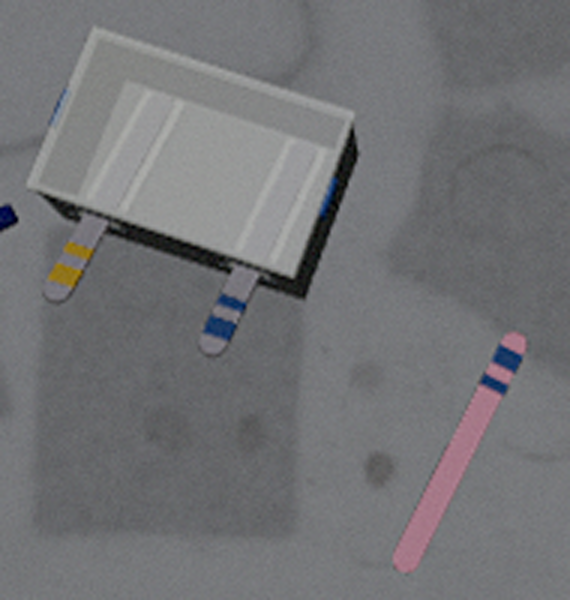

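View pics/side0crop.png

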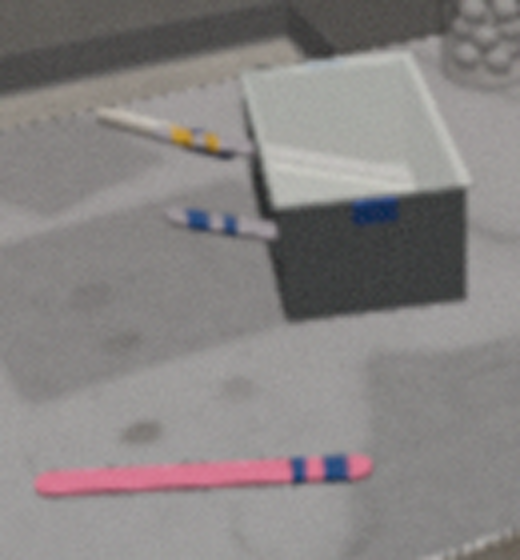

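```bash
cat >> h.py <<'E'
def ray(d,uv,z):
    K=d["intrinsics"];P=d["pose"];u,v=np.array(uv,float).T
    r=np.stack([(u-K[0,2])/K[0,0],-(v-K[1,2])/K[1,1],-np.ones_like(u)],-1)@P[:3,:3].T
    return P[:3,3]+r*((z-P[2,3])/r[:,2])[:,None]
E
python3 - <<'E'
from h import *
d=load("top0");w=cloud(d)
c=ray(d,[(140,172.3),(161.7,119.3),(248,147.7),(229,202.3)],0.095);print(np.round(c,4))
L=np.linalg.norm(c-np.roll(c,-1,0),axis=1);print("sides",L)
ctr=c[:,:2].mean(0)
ax=(c[1]+c[2]-c[0]-c[3])[:2];ay=(c[0]+c[1]-c[2]-c[3])[:2]
print("bin",ctr,np.degrees(np.arctan2(ax[1],ax[0])),np.degrees(np.arctan2(-ay[0],ay[1])))
for n,(u0,v0,u1,v1) in {"top0":(190,195,222,230),"side0":(220,165,252,185)}.items():
    d=load(n);w=cloud(d)[v0:v1,u0:u1].reshape(-1,3);m=(w[:,2]>.035)&(w[:,2]<.1)&(w[:,0]<.585);p=w[m]
    # robust line/plane
    for _ in range(3):
        mu=np.median(p,0);U,S,V=np.linalg.svd(p-p.mean(0),full_matrices=False);r=(p-p.mean(0))@V[2];p=p[abs(r)<.006]
    a=V[0]*np.sign(V[0][0]);print(n,len(p),p.mean(0),"dir",a,"yaw",np.degrees(np.arctan2(a[1],a[0])),"pitch",np.degrees(np.arcsin(a[2])),"ext",((p-p.mean(0))@a).min(),((p-p.mean(0))@a).max(),"n",V[2],S/np.sqrt(len(p)))
d=load("top0")
# bar band centres via colour
hsv=cv2.cvtColor(d["pixels"],cv2.COLOR_BGR2HSV)
m=cv2.inRange(hsv,(100,110,50),(130,255,255));m[:195]=0;m[230:]=0;m[:,:190]=0;m[:,222:]=0
n,lab,st,ce=cv2.connectedComponentsWithStats(m);print(st,ce)
for k in range(1,n):
    v,u=np.where(lab==k);q=cloud(d)[v,u];print(np.median(q,0))
w=cloud(d);
m=((w[...,2]>.012)&(w[...,2]<.035)).astype(np.uint8)*255;m[:,:340]=0;m[:,445:]=0;m[:105]=0;m[270:]=0
v,u=np.where(m);q=w[v,u][:,:2].astype(np.float32);(print("tray",cv2.minAreaRect(q),len(q)))
E
```

```text
[[0.6284 0.3425 0.095 ]
 [0.7527 0.314  0.095 ]
 [0.7051 0.1184 0.095 ]
 [0.5807 0.1455 0.095 ]]
sides [0.12749338 0.20131177 0.1273216  0.2027751 ]
bin [0.66671966 0.23010264] -12.59210850520475 -13.652758183744055
top0 245 [0.55384171 0.19918102 0.06341127] dir [ 0.92306785 -0.22716828 -0.31038736] yaw -13.825817072762378 pitch -18.082576231638793 ext -0.03266303885104114 0.03479896811578053 n [ 0.29780881 -0.08859972  0.95050513] [0.01858761 0.00568846 0.00157964]
side0 94 [0.55381455 0.19433607 0.06627691] dir [ 0.89509748 -0.37668944 -0.23854889] yaw -22.82312099628864 pitch -13.800910402206778 ext -0.03365602607496185 0.04123435052746573 n [-0.37921079 -0.36174666 -0.85166809] [0.0208297  0.00827615 0.00295711]
[[     0      0    560    420 235121]
 [   203    208      9      6     27]
 [   198    215     11      8     52]] [[279.52529549 209.49782878]
 [206.88888889 210.51851852]
 [202.82692308 218.78846154]]
[0.56585545 0.19549661 0.05924176]
[0.54527539 0.2012087  0.06693079]
tray ((0.6665197014808655, -0.2157181203365326), (0.3401905298233032, 0.18925969302654266), 1.095658540725708) 1748
```

```bash
cat >> h.py <<'E'
from scipy.spatial.transform import Rotation as Ro
def cur():
    from rig import sense
    s=sense();return s,np.array(s["tcp_pos"]),Ro.from_euler("xyz",s["ee_rot"],degrees=True)
def tgt(psi,pit):
    c=np.radians(psi);p=np.radians(pit)
    x=-np.array([np.sin(p)*np.cos(c),np.sin(p)*np.sin(c),np.cos(p)]);y=np.array([-np.sin(c),np.cos(c),0])
    return [Ro.from_matrix(np.stack([x,s*y,np.cross(x,s*y)],1)) for s in(1,-1)]
def plan(pos,psi,pit,pick=None):
    s,p,R=cur()
    print("t",round(s["time"],2),"tcp",np.round(p,4),"j",np.round(s["joint_positions"],0),"F",np.round(s["contact_force"],1),"w",round(s["grip_width"],4))
    for k,T in enumerate(tgt(psi,pit)):
        if pick is not None and k!=pick: continue
        rv=(R.inv()*T).as_rotvec();sh=R.inv().apply(np.array(pos)-p)*1000
        print(k,"shift",np.round(sh,1),"rv",np.round(rv,3),"deg",round(np.degrees(np.linalg.norm(rv)),1))
E
python3 - <<'E'
from h import *
a=tgt(-13.5,18)[0].as_matrix();print(a)
n=-a[:,0];g=np.array([.5566,.1965,.062])-n*.0025
print("grip",g)
plan(g+n*.1,-13.5,18)
E
```

```text
[[-3.00478830e-01  2.33445364e-01  9.24778749e-01]
 [ 7.21385847e-02  9.72369920e-01 -2.22019734e-01]
 [-9.51056516e-01  1.38777878e-17 -3.09016994e-01]]
grip [0.5558488  0.19668035 0.05962236]
t 0.15 tcp [0.1925 0.6203 0.1844] j [-75.  27.  -1.  92.   0.  61.  -3.] F [-0.2  0.4  0.6] w 0.0923
0 shift [  30.2 -294.9  503.4] rv [-0.065  0.314 -0.009] deg 18.4
1 shift [  30.2 -294.9  503.4] rv [ 3.039 -0.014 -0.481] deg 176.3
```

```bash
python3 -m jog '0 -21 36 0 0.06 0 50; 0 -42 71 -0.02 0.12 0 50; 0 -63 107 -0.03 0.18 0 50; 0 -84 143 -0.05 0.25 0 50; 0 -105 179 -0.065 0.314 -0.009 50'
python3 - <<'E'
from h import *
n=-tgt(-13.5,18)[0].as_matrix()[:,0]
plan(np.array([.5558,.1967,.0596])+n*.1,-13.5,18,0)
E
```

```text
time: 0.57
tcp_pos: [0.3334, 0.4657, 0.1858]
ee_rot: [179.4, 71.8, 166.0]
contact_force: [0.7, 0.8, 0.2]
grip_width: 0.0606
t 0.57 tcp [0.3334 0.4657 0.1858] j [-46.  25.  -2.  97. -16.  68.  36.] F [0.7 0.8 0.2] w 0.0606
0 shift [ -67.6 -210.1  303.8] rv [ 0.002 -0.003 -0.003] deg 0.3
```

```bash
python3 -m jog '-8 -23 33 0 0 0 50; -15 -45 66 0 0 0 50; -23 -68 99 0 0 0 50; -30 -91 132 0 0 0 50; -38 -114 164 0 0 0 50'; python3 -m jog '-8 -23 33 0 0 0 50; -15 -45 66 0 0 0 50; -23 -68 99 0 0 0 50; -30 -95 139 0 0 0 50; -30 -96 140 0 0 0 50'
python3 - <<'E'
from h import *
from rig import *
n=-tgt(-13.5,18)[0].as_matrix()[:,0]
plan(np.array([.5558,.1967,.0596])+n*.1,-13.5,18,0)
d=get_image("wrist");np.savez("wrist1.npz",**d);cv2.imwrite("pics/wrist1.png",d["pixels"])
E
```

```text
time: 0.98
tcp_pos: [0.4699, 0.3156, 0.1701]
ee_rot: [179.8, 72.0, 166.3]
contact_force: [0.2, 0.7, 0.8]
grip_width: 0.0497
time: 1.4
tcp_pos: [0.5892, 0.1825, 0.154]
ee_rot: [-179.3, 72.2, 166.7]
contact_force: [0.4, -0.6, -1.1]
grip_width: 0.0497
t 1.4 tcp [0.5892 0.1825 0.154 ] j [-20.  35.   7.  85. -12.  77.  67.] F [ 0.4 -0.6 -1.1] w 0.0497
0 shift [ 0.9  5.9 -4.9] rv [-0.01   0.003  0.001] deg 0.6
```

View pics/wrist1.png

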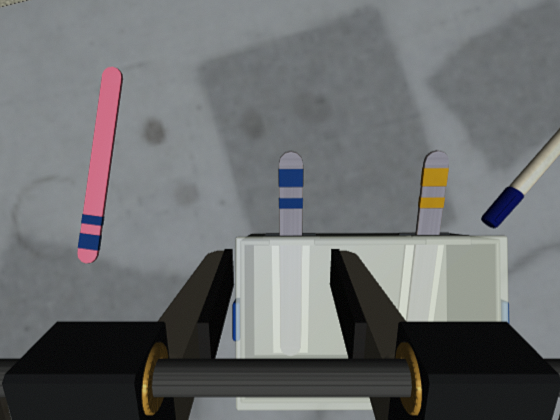

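Wrist view: the blue-banded steel bar sticks out of the bin at (290,195); the yellow one is at (434,195) and the pink lookalike lies on the table at (100,165). The target is the one at (290,195).

```bash
python3 - <<'E'
from h import *
d=load("wrist1");w=cloud(d)
c=cv2.resize(d["pixels"][140:250,240:350],None,fx=5,fy=5,interpolation=cv2.INTER_CUBIC);cv2.imwrite("pics/w1c.png",c)
m=(w[...,2]>.035)&(w[...,2]<.1);m[:145]=0;m[232:]=0;m[:,:265]=0;m[:,320:]=0
p=w[m];
for _ in range(3):
    mu=p.mean(0);U,S,V=np.linalg.svd(p-mu,full_matrices=False);p=p[abs((p-mu)@V[2])<.004]
a=V[0]*np.sign(V[0][0]);t=(p-mu)@a;print(len(p),mu,a,"yaw",np.degrees(np.arctan2(a[1],a[0])),np.degrees(np.arcsin(a[2])),t.min(),t.max(),V[2])
hsv=cv2.cvtColor(d["pixels"],cv2.COLOR_BGR2HSV)
b=cv2.inRange(hsv,(100,110,40),(130,255,255));b[:,:270]=0;b[:,310:]=0;b[:150]=0;b[225:]=0
n,l,st,ce=cv2.connectedComponentsWithStats(b)
for k in range(1,n):
    if st[k,4]>20:
        print(st[k],ce[k],np.nanmedian(w[l==k],0))
# edge centre per row
vs=np.where(m.any(1))[0]
for v in vs[::8]:
    u=np.where(m[v])[0];print(v,u.min(),u.max())
E
```

```text
1863 [0.55725639 0.19716868 0.06307509] [ 0.92353319 -0.22598692 -0.30986505] yaw -13.749987637719908 -18.05109816595532 -0.03476825759548629 0.034973966535038425 [ 0.30085598 -0.07417745  0.95078041]
[279 169  24  18 432] [290.5 177.5] [0.54526837 0.20003763 0.06736039]
[279 198  24  11 241] [290.45643154 202.52282158] [0.56527958 0.19510456 0.06061682]
151 290 292
159 280 301
167 279 302
175 279 303
183 279 302
191 279 302
199 279 302
207 279 302
215 279 302
223 279 302
231 280 301
```

View pics/w1c.png

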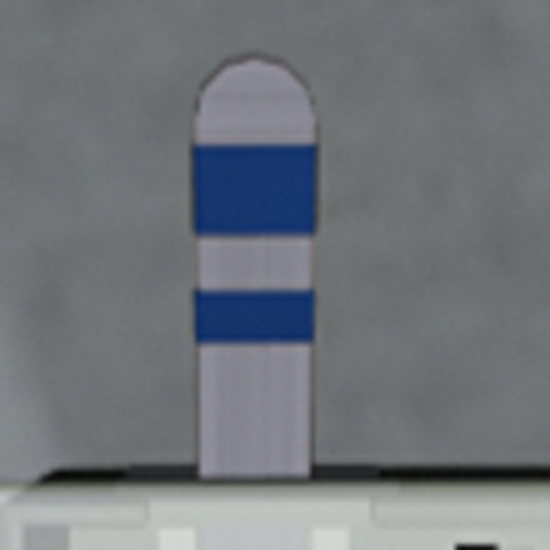

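```bash
python3 - <<'E'
from h import *
n=-tgt(-13.75,18)[0].as_matrix()[:,0]
plan(np.array([.5565,.1974,.0608])+n*.03,-13.75,18,0)
E
```

```text
t 1.45 tcp [0.5882 0.1839 0.154 ] j [-20.  35.   7.  85. -12.  77.  67.] F [-0.  -1.2 -0.3] w 0.0499
0 shift [69.1  5.7 -3.7] rv [-0.005  0.002  0.002] deg 0.3
```

```bash
python3 -m jog '20 5 -4 -0.005 0.002 0.002 50; 45 5.5 -4 -0.005 0.002 0.002 50; 69 5.5 -4 -0.005 0.002 0.002 50; 69 5.5 -4 -0.005 0.002 0.002 50'
python3 - <<'E'
from h import *
n=-tgt(-13.75,18)[0].as_matrix()[:,0]
plan(np.array([.5565,.1974,.0608])-n*.01,-13.75,18,0)
E
```

```text
time: 1.78
tcp_pos: [0.5565, 0.2036, 0.0873]
ee_rot: [179.7, 71.4, 166.7]
contact_force: [-1.2, 0.2, -0.5]
grip_width: 0.0501
t 1.78 tcp [0.5565 0.2036 0.0873] j [-21.  38.   5.  91. -13.  69.  67.] F [-1.2  0.2 -0.5] w 0.0501
0 shift [34.7 -6.   9.8] rv [ 0.011 -0.011  0.002] deg 0.9
```

```bash
python3 -m jog '0 0 0 0 0 0 50; 0 0 0 0 0 0 50'
python3 - <<'E'
from h import *
n=-tgt(-13.75,18)[0].as_matrix()[:,0]
plan(np.array([.5565,.1974,.0608])-n*.01,-13.75,18,0)
E
```

```text
time: 1.95
tcp_pos: [0.5626, 0.203, 0.0925]
ee_rot: [178.9, 72.0, 165.8]
contact_force: [0.1, -0.3, -0.1]
grip_width: 0.0501
t 1.95 tcp [0.5626 0.203  0.0925] j [-21.  37.   5.  90. -13.  69.  67.] F [ 0.1 -0.3 -0.1] w 0.0501
0 shift [41.6 -7.1  5.4] rv [ 0.011 -0.001 -0.003] deg 0.6
```

```bash
python3 -m jog '5 -7 5.4 0.011 0 -0.003 50; 20 -7 5.4 0.011 0 -0.003 50; 35 -7 5.4 0.011 0 -0.003 50; 41.5 -7 5.4 0.011 0 -0.003 50; 41.5 -7 5.4 0.011 0 -0.003 50';python3 -m jog '0 0 0 0 0 0 50; 0 0 0 0 0 0 50'
python3 - <<'E'
from h import *
from rig import *
n=-tgt(-13.75,18)[0].as_matrix()[:,0]
plan(np.array([.5565,.1974,.0608])-n*.01,-13.75,18,0)
for k in("wrist","side"):
    d=get_image(k);np.savez(k+"2.npz",**d);cv2.imwrite(f"pics/{k}2.png",d["pixels"] if k=="wrist" else cv2.resize(d["pixels"][90:240,150:350],None,fx=4,fy=4))
E
```

```text
time: 2.37
tcp_pos: [0.5522, 0.1969, 0.0494]
ee_rot: [-179.5, 71.8, 166.6]
contact_force: [-0.3, -0.1, -0.6]
grip_width: 0.0502
time: 2.53
tcp_pos: [0.5539, 0.1974, 0.0511]
ee_rot: [-179.9, 72.0, 166.3]
contact_force: [1.0, 0.1, 0.2]
grip_width: 0.0505
t 2.53 tcp [0.5539 0.1974 0.0511] j [-21.  39.   5.  93. -14.  64.  67.] F [1.  0.1 0.2] w 0.0505
0 shift [ 0.   0.6 -0.6] rv [-0.002 -0.     0.   ] deg 0.1
```

View pics/wrist2.png

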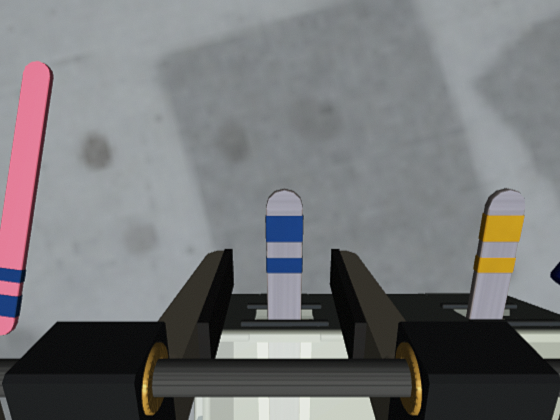

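View pics/side2.png

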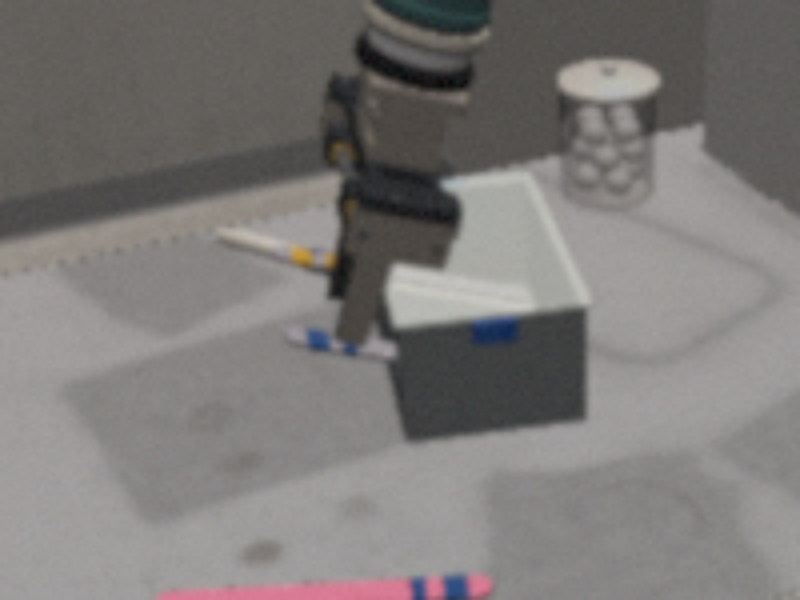

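```bash
python3 - <<'E'
from h import *
s,p,R=cur();d=load("side2")
M=R.as_matrix()
for o in([0,0,0],[0,-.025,0],[0,.025,0],[0,-.025,.01],[0,-.043,0],[-.01,0,0]):
    print(o,(proj(d,p+M@np.array(o))-[150,90])*4)
w=cloud(d)
for u,v in[(347,325),(347,335),(350,343),(380,350),(300,338),(315,343),(340,347)]:
    print(u,v,np.round(w[90+v//4,150+u//4],4))
m=cloud(load("wrist2"))
d=load("wrist2");M=R.as_matrix()
for o in([0,0,0],[0,-.025,0],[0,.025,0],[0,-.025,.01],[0,-.025,-.01]): print(proj(d,p+M@np.array(o)))
q=m[200:310,262:305].reshape(-1,3);q=q[(q[:,2]>.03)];l=(q-p)@M;print("bar in tool",np.nanmedian(l,0),np.nanmin(l,0),np.nanmax(l,0))
E
```

```text
[0, 0, 0] [[334.66998423 358.7513792 ]]
[0, -0.025, 0] [[338.57306238 378.01217377]]
[0, 0.025, 0] [[330.90425394 340.16836474]]
[0, -0.025, 0.01] [[353.3106388  380.25320124]]
[0, -0.043, 0] [[341.47259913 392.32072193]]
[-0.01, 0, 0] [[338.07918795 346.04495809]]
347 325 [0.5503 0.1581 0.0994]
347 335 [0.5508 0.1614 0.0916]
350 343 [0.5526 0.1601 0.0859]
380 350 [0.5825 0.1861 0.0577]
300 338 [0.5319 0.198  0.0744]
315 343 [0.539  0.1955 0.0707]
340 347 [0.5563 0.1903 0.0658]
[[282.85810949 242.62552267]]
[[240.55408469 242.61977384]]
[[325.16455932 242.63127184]]
[[241.10694201 258.09786488]]
[[239.98581983 226.71032518]]
bar in tool [-0.01250677  0.00058235  0.00207211] [-0.01481976 -0.01290155 -0.03003567] [-3.87745817e-05  1.31456407e-02  4.22317454e-02]
```

```bash
python3 - <<'E'
from h import *
s,p,R=cur();M=R.as_matrix()
for k in("side2","wrist2"):
    w=cloud(load(k));l=((w-p)@M)
    f=l[(abs(l[...,1])<.075)&(abs(l[...,1])>.018)&(abs(l[...,2])<.03)&(l[...,0]>-.1)&(l[...,0]<.02)&(w[...,2]>.045)]
    print(k,len(f)); h,e=np.histogram(f[:,0],bins=np.arange(-.1,.021,.005));print(dict(zip(np.round(e,3),h)))
d=load("wrist2");l=((cloud(d)-p)@M)
for u,v in[(225,252),(230,262),(230,290),(335,255),(338,265),(345,290),(215,300)]: print(u,v,np.round(l[v,u],4),d["range_z"][v,u])
E
```

```text
side2 310
{np.float64(-0.1): np.int64(14), np.float64(-0.095): np.int64(15), np.float64(-0.09): np.int64(17), np.float64(-0.085): np.int64(26), np.float64(-0.08): np.int64(16), np.float64(-0.075): np.int64(17), np.float64(-0.07): np.int64(22), np.float64(-0.065): np.int64(27), np.float64(-0.06): np.int64(45), np.float64(-0.055): np.int64(30), np.float64(-0.05): np.int64(26), np.float64(-0.045): np.int64(25), np.float64(-0.04): np.int64(23), np.float64(-0.035): np.int64(7), np.float64(-0.03): np.int64(0), np.float64(-0.025): np.int64(0), np.float64(-0.02): np.int64(0), np.float64(-0.015): np.int64(0), np.float64(-0.01): np.int64(0), np.float64(-0.005): np.int64(0), np.float64(0.0): np.int64(0), np.float64(0.005): np.int64(0), np.float64(0.01): np.int64(0), np.float64(0.015): np.int64(0)}
wrist2 10476
{np.float64(-0.1): np.int64(743), np.float64(-0.095): np.int64(1744), np.float64(-0.09): np.int64(1005), np.float64(-0.085): np.int64(933), np.float64(-0.08): np.int64(800), np.float64(-0.075): np.int64(707), np.float64(-0.07): np.int64(652), np.float64(-0.065): np.int64(547), np.float64(-0.06): np.int64(744), np.float64(-0.055): np.int64(1053), np.float64(-0.05): np.int64(398), np.float64(-0.045): np.int64(414), np.float64(-0.04): np.int64(415), np.float64(-0.035): np.int64(285), np.float64(-0.03): np.int64(36), np.float64(-0.025): np.int64(0), np.float64(-0.02): np.int64(0), np.float64(-0.015): np.int64(0), np.float64(-0.01): np.int64(0), np.float64(-0.005): np.int64(0), np.float64(0.0): np.int64(0), np.float64(0.005): np.int64(0), np.float64(0.01): np.int64(0), np.float64(0.015): np.int64(0)}
225 252 [-0.0332 -0.0289 -0.0088] 0.18095271
230 262 [-0.0384 -0.0258 -0.0058] 0.17685202
230 290 [-0.0423 -0.0258  0.0072] 0.17698506
335 255 [-0.0363  0.0253 -0.0086] 0.17800243
338 265 [-0.0483  0.025  -0.0091] 0.16639133
345 290 [-0.0708  0.0245 -0.0092] 0.14490408
215 300 [-0.0783 -0.026  -0.0092] 0.13777226
```

```bash
python3 -m jog '0 0.6 -0.6 0 0 0 28; 0 0.6 -0.6 0 0 0 28; 0 0.6 -0.6 0 0 0 28; 0 0.6 -0.6 0 0 0 28'
python3 - <<'E'
from h import *
from rig import *
for k in("wrist","side"):
    d=get_image(k);np.savez(k+"3.npz",**d);cv2.imwrite(f"pics/{k}3.png",d["pixels"] if k=="wrist" else cv2.resize(d["pixels"][90:240,150:350],None,fx=4,fy=4))
s,p,R=cur();M=R.as_matrix()
l=((cloud(load("wrist3"))-p)@M)
f=l[(abs(l[...,1])<.04)&(abs(l[...,1])>.0125)&(abs(l[...,2])<.02)&(l[...,0]>-.1)]
h,e=np.histogram(f[:,0],bins=np.arange(-.1,.021,.005));print(dict(zip(np.round(e,3).tolist(),h.tolist())))
q=load("wrist3");
for v in(235,245,255,265): print(v,[(u,np.round(l[v,u]*1000,0).tolist()) for u in (245,252,260,268,284,298,305,312)])
E
```

```text
time: 2.97
tcp_pos: [0.5525, 0.1982, 0.0505]
ee_rot: [-179.7, 71.9, 166.4]
contact_force: [-0.5, 1.1, -0.0]
grip_width: 0.0284
{-0.1: 466, -0.095: 1581, -0.09: 896, -0.085: 797, -0.08: 713, -0.075: 629, -0.07: 554, -0.065: 476, -0.06: 436, -0.055: 388, -0.05: 334, -0.045: 306, -0.04: 293, -0.035: 224, -0.03: 25, -0.025: 0, -0.02: 0, -0.015: 0, -0.01: 0, -0.005: 0, 0.0: 0, 0.005: 0, 0.01: 0, 0.015: 0}
235 [(245, [49.0, -27.0, 14.0]), (252, [48.0, -22.0, 14.0]), (260, [48.0, -16.0, 14.0]), (268, [-13.0, -8.0, -10.0]), (284, [-14.0, 1.0, -10.0]), (298, [-15.0, 8.0, -11.0]), (305, [49.0, 16.0, 14.0]), (312, [48.0, 22.0, 14.0])]
245 [(245, [46.0, -27.0, 21.0]), (252, [46.0, -22.0, 21.0]), (260, [47.0, -16.0, 21.0]), (268, [-14.0, -8.0, -4.0]), (284, [-14.0, 1.0, -4.0]), (298, [-13.0, 8.0, -4.0]), (305, [46.0, 16.0, 21.0]), (312, [46.0, 22.0, 21.0])]
255 [(245, [-38.0, -18.0, -9.0]), (252, [-37.0, -15.0, -9.0]), (260, [44.0, -16.0, 28.0]), (268, [-13.0, -8.0, 2.0]), (284, [-13.0, 1.0, 2.0]), (298, [-14.0, 8.0, 1.0]), (305, [46.0, 17.0, 29.0]), (312, [-37.0, 14.0, -9.0])]
265 [(245, [-48.0, -17.0, -9.0]), (252, [-41.0, -15.0, -6.0]), (260, [42.0, -16.0, 35.0]), (268, [-14.0, -8.0, 8.0]), (284, [-14.0, 1.0, 8.0]), (298, [-13.0, 9.0, 8.0]), (305, [43.0, 17.0, 35.0]), (312, [-46.0, 13.0, -8.0])]
```

View pics/wrist3.png

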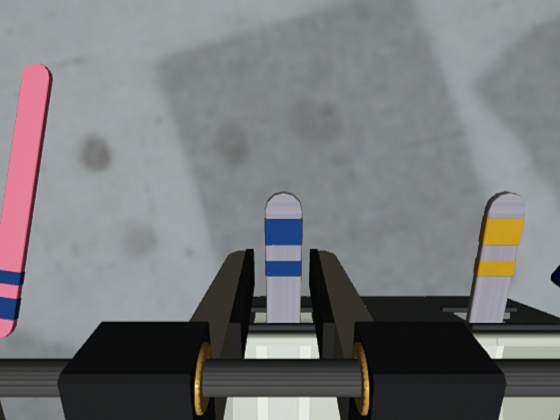

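View pics/side3.png

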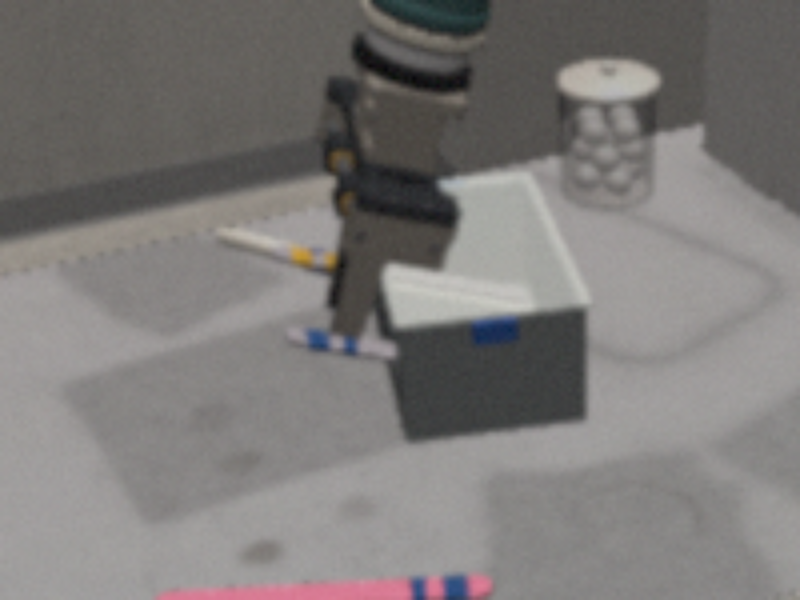

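```bash
python3 -m jog '0 0 0 0 0 0 45; 0 0 0 0 0 0 45; 8 0.3 0 0 0 0 45; 16 0.5 0 0 0 0 45'; python3 -m jog '7 0 0 0 0 0 45; 14 0 0 0 0 0 45; 14 0 0 0 0 0 45; 14 0 0 0 0 0 45'
python3 - <<'E'
from h import *
from rig import *
for k in("wrist","side"):
    d=get_image(k);np.savez(k+"4.npz",**d);cv2.imwrite(f"pics/{k}4.png",d["pixels"] if k=="wrist" else cv2.resize(d["pixels"][90:240,150:350],None,fx=4,fy=4))
s,p,R=cur();M=R.as_matrix();print(p,R.as_euler("xyz",degrees=True))
l=((cloud(load("wrist4"))-p)@M)
f=l[(abs(l[...,1])<.04)&(abs(l[...,1])>.018)&(abs(l[...,2])<.02)&(l[...,0]>-.1)]
print("tip",np.sort(f[f[:,0]<-.01][:,0])[-5:])
q=l[190:300,270:298].reshape(-1,3);q=q[q[:,0]<.03];print("bar top at",np.nanmedian(q,0))
E
```

```text
time: 3.4
tcp_pos: [0.5479, 0.1999, 0.0348]
ee_rot: [-179.8, 71.9, 166.4]
contact_force: [-1.1, -0.3, 0.9]
grip_width: 0.0447
time: 3.73
tcp_pos: [0.5428, 0.2008, 0.0211]
ee_rot: [-179.6, 71.8, 166.6]
contact_force: [-0.7, -0.1, -0.6]
grip_width: 0.0452
[0.54368287 0.20078539 0.02189696] [-179.73776265   71.9096507   166.43828794]
tip [-0.02789296 -0.02767304 -0.02766577 -0.02714907 -0.02709148]
bar top at [-0.0434127   0.00012592 -0.01457209]
```

View pics/wrist4.png

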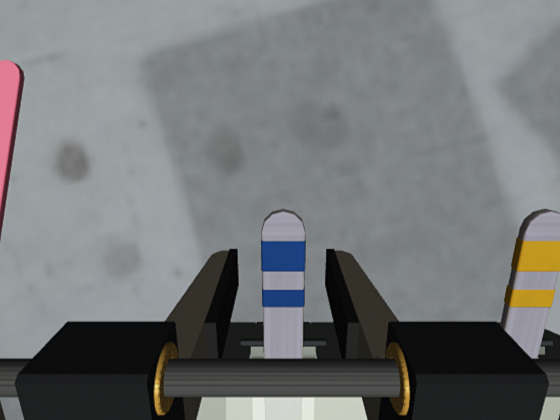

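View pics/side4.png

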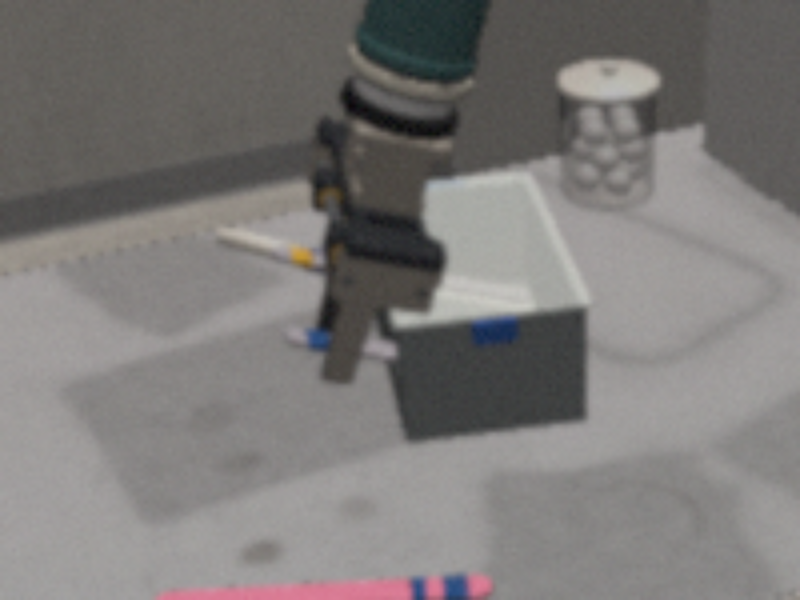

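```bash
python3 -m jog '0 0 0 0 0 0 30; 0 0 0 0 0 0 10; 0 0 0 0 0 0 10; 0 0 0 0 0 0 10; 0 0 0 0 0 0 10' 40;python3 -m jog '0 0 0 0 0 0 10; 0 0 0 0 0 0 10'
python3 - <<'E'
from h import *
plan([0.5,.2,.1],-13.75,18,0)
E
```

```text
time: 4.25
tcp_pos: [0.5436, 0.2009, 0.022]
ee_rot: [-179.8, 71.9, 166.4]
contact_force: [-0.6, -0.7, 0.1]
grip_width: 0.019
time: 4.42
tcp_pos: [0.5436, 0.2008, 0.0219]
ee_rot: [-179.8, 71.9, 166.4]
contact_force: [-0.2, -0.1, 0.3]
grip_width: 0.019
t 4.42 tcp [0.5436 0.2008 0.0219] j [-21.  41.   5.  94. -14.  61.  68.] F [-0.2 -0.1  0.3] w 0.019
0 shift [-61.1 -11.3 -64.3] rv [-0.001 -0.002  0.001] deg 0.1
```

```bash
python3 -m jog '0 0 -8 0 0 0 10; -1 0 -20 0 0 0 10; -2 0 -35 0 0 0 10; -2 0 -50 0 0 0 10; -2 0 -60 0 0 0 10';python3 -m jog '0 0 0 0 0 0 10; 0 0 0 0 0 0 10'
python3 - <<'E'
from h import *
from rig import *
plan([0.5,.2,.1],-13.75,18,0)
for k in("wrist","side"):
    d=get_image(k);np.savez(k+"5.npz",**d);cv2.imwrite(f"pics/{k}5.png",d["pixels"] if k=="wrist" else cv2.resize(d["pixels"][90:240,150:350],None,fx=4,fy=4))
E
```

```text
time: 4.83
tcp_pos: [0.4861, 0.2152, 0.0431]
ee_rot: [-179.7, 71.8, 166.5]
contact_force: [0.3, 0.2, -1.6]
grip_width: 0.0192
time: 5.0
tcp_pos: [0.4883, 0.2147, 0.0428]
ee_rot: [-179.8, 71.9, 166.4]
contact_force: [0.5, -0.0, -1.5]
grip_width: 0.019
t 5.0 tcp [0.4883 0.2147 0.0428] j [-23.  35.   4. 102. -14.  59.  65.] F [ 0.5 -0.  -1.5] w 0.019
0 shift [-58.9 -11.5  -3.6] rv [-0.    -0.001  0.001] deg 0.1
```

View pics/wrist5.png

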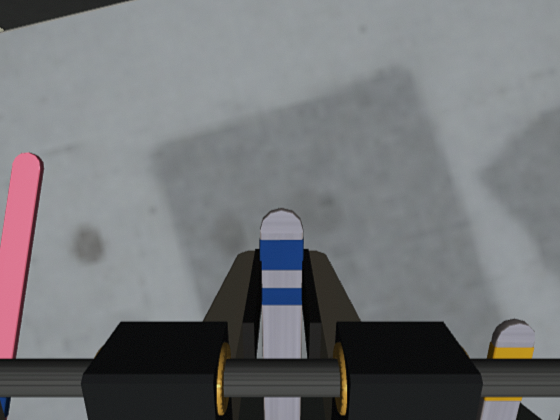

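View pics/side5.png

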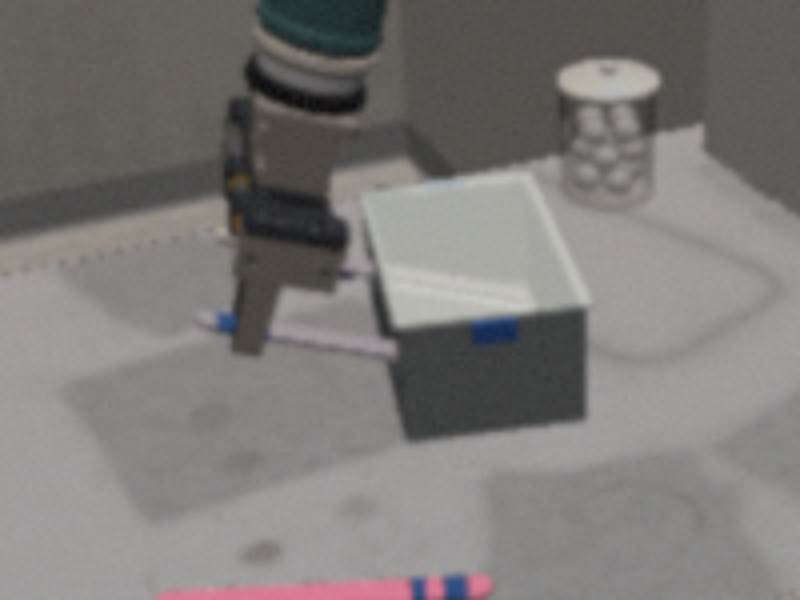

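```bash
python3 -m jog '0 0 -18 0 0 0 10; 0 0 -36 0 0 0 10; 0 0 -54 0 0 0 10; 0 0 -72 0 0 0 10; 0 0 -85 0 0 0 10';python3 -m jog '0 0 0 0 0 0 10; 0 0 0 0 0 0 10'
python3 - <<'E'
from h import *
from rig import *
plan([0.5,.2,.1],-13.75,18,0)
for k in("top","side"):
    d=get_image(k);np.savez(k+"6.npz",**d);cv2.imwrite(f"pics/{k}6.png",d["pixels"][90:330,60:460] if k=="top" else cv2.resize(d["pixels"][90:240,100:300],None,fx=4,fy=4))
E
```

```text
time: 5.52
tcp_pos: [0.4094, 0.2337, 0.0689]
ee_rot: [-179.7, 71.9, 166.5]
contact_force: [-0.1, 0.1, -0.5]
grip_width: 0.0193
time: 5.68
tcp_pos: [0.4109, 0.2336, 0.0689]
ee_rot: [-179.8, 72.0, 166.4]
contact_force: [0.2, -0.9, -1.3]
grip_width: 0.0194
t 5.68 tcp [0.4109 0.2336 0.0689] j [-27.  28.   3. 111. -15.  57.  61.] F [ 0.2 -0.9 -1.3] w 0.0194
0 shift [-58.9 -11.5  80.3] rv [-0.001 -0.001  0.001] deg 0.1
```

View pics/top6.png

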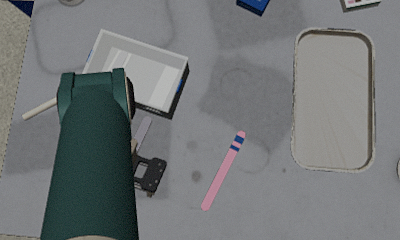

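View pics/side6.png

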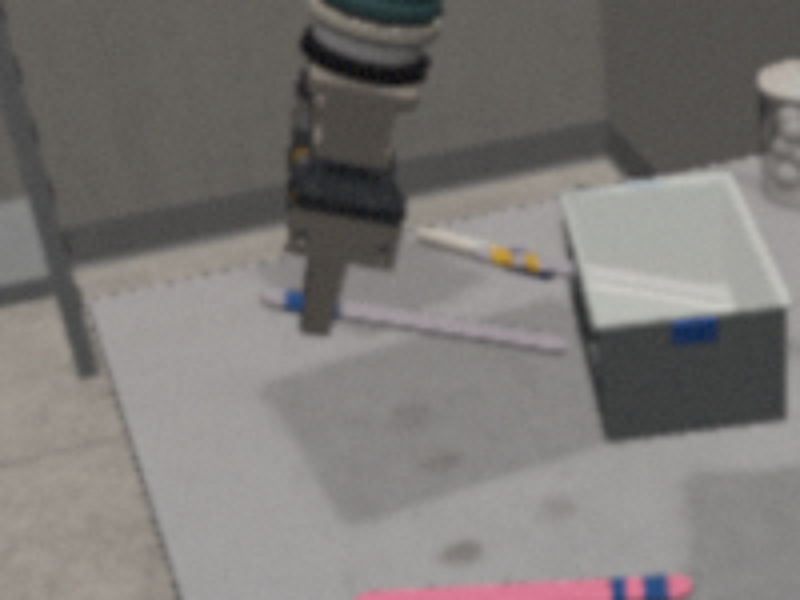

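```bash
python3 -m jog '-20 0 -7 0 0 0 10; -45 0 -15 0 0 0 10; -75 0 -25 0 0 0 10; -75 0 -25 0 0 0 10; -75 0 -25 0 0 0 10'
python3 - <<'E'
from h import *
plan([0.42,0.05,.15],1.1,0,0)
E
```

```text
time: 6.2
tcp_pos: [0.4118, 0.2339, 0.1488]
ee_rot: [179.9, 72.1, 166.0]
contact_force: [-0.1, 0.2, -1.4]
grip_width: 0.0189
t 6.2 tcp [0.4118 0.2339 0.1488] j [-28.  22.   3. 108. -14.  65.  59.] F [-0.1  0.2 -1.4] w 0.0189
0 shift [ -17.2 -176.6   49.1] rv [-0.259 -0.311 -0.041] deg 23.3
```

```bash
python3 -m jog '-3 -35 10 -0.05 -0.06 -0.01 10; -7 -71 20 -0.1 -0.12 -0.015 10; -10 -106 29 -0.15 -0.18 -0.025 10; -14 -141 39 -0.2 -0.25 -0.03 10; -17 -176 49 -0.259 -0.311 -0.041 10'; python3 -m jog '0 0 0 0 0 0 10; 0 0 0 0 0 0 10'
python3 - <<'E'
from h import *
plan([0.6015,-.217,.10],1.1,0,0)
E
```

```text
time: 6.62
tcp_pos: [0.4176, 0.0485, 0.1479]
ee_rot: [-137.1, 89.8, -135.8]
contact_force: [0.1, 0.3, -0.4]
grip_width: 0.0188
time: 6.78
tcp_pos: [0.417, 0.0488, 0.1482]
ee_rot: [-169.0, 89.7, -168.1]
contact_force: [-0.0, 0.9, -1.0]
grip_width: 0.019
t 6.78 tcp [0.417  0.0488 0.1482] j [-18.   7.   8. 125.  -1.  49.  81.] F [-0.   0.9 -1. ] w 0.019
0 shift [  47.5 -268.6  180.5] rv [-0.003 -0.006  0.001] deg 0.4
```

```bash
python3 -m jog '0 -30 20 0 0 0 10; 0 -60 40 0 0 0 10; 0 -90 60 0 0 0 10; 0 -120 80 0 0 0 10; 0 -150 100 0 0 0 10'; python3 -m jog '10 -30 20 0 0 0 10; 20 -60 40 0 0 0 10; 30 -90 60 0 0 0 10; 40 -118 80 0 0 0 10; 47 -118 80 0 0 0 10'; python3 -m jog '0 0 0 0 0 0 10; 0 0 0 0 0 0 10'
python3 - <<'E'
from h import *
from rig import *
plan([0.6015,-.217,.03],1.1,0,0)
for k in("wrist","side"):
    d=get_image(k);np.savez(k+"7.npz",**d);cv2.imwrite(f"pics/{k}7.png",d["pixels"] if k=="wrist" else cv2.resize(d["pixels"][130:340,200:480],None,fx=2.8,fy=2.8))
E
```

```text
time: 7.2
tcp_pos: [0.5226, -0.0975, 0.1476]
ee_rot: [-177.6, 89.7, -176.4]
contact_force: [0.3, 0.7, -0.5]
grip_width: 0.0186
time: 7.62
tcp_pos: [0.6059, -0.2196, 0.0985]
ee_rot: [-133.1, 89.6, -132.2]
contact_force: [-0.0, -0.7, -0.6]
grip_width: 0.0191
time: 7.78
tcp_pos: [0.6029, -0.2119, 0.0995]
ee_rot: [170.7, 89.6, 171.9]
contact_force: [-0.0, 0.6, -1.7]
grip_width: 0.0188
t 7.78 tcp [ 0.6029 -0.2119  0.0995] j [  6.  32.  15.  98. -10.  52. 115.] F [-0.   0.6 -1.7] w 0.0188
0 shift [69.5 -5.2 -1. ] rv [ 0.002 -0.007 -0.001] deg 0.4
```

View pics/wrist7.png

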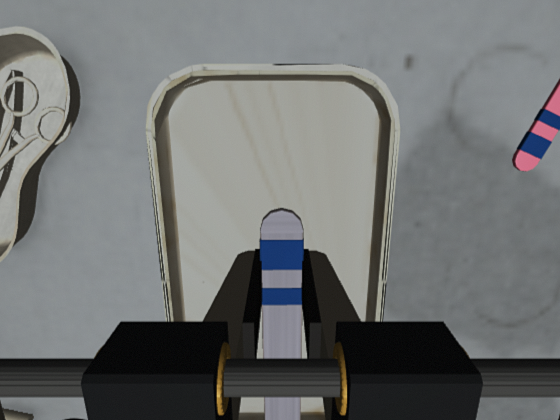

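View pics/side7.png

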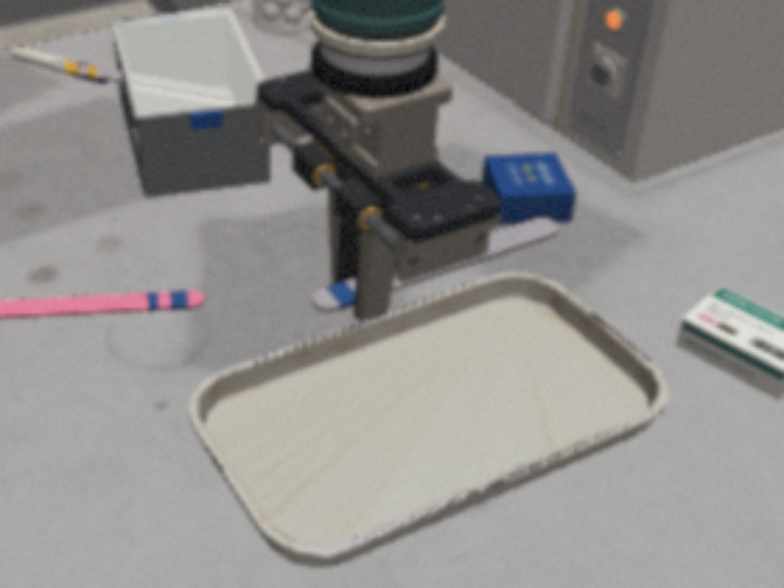

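```bash
python3 - <<'E'
from h import *
w=cloud(load("wrist7"));s,p,R=cur()
q=w[215:305,266:298].reshape(-1,3);q=q[q[:,2]>.08];mu=q.mean(0);U,S,V=np.linalg.svd(q-mu,full_matrices=False);a=V[0]*np.sign(V[0][0])
print("bar",mu,a,"tip x",q[:,0].min(), "yaw",np.degrees(np.arctan2(a[1],a[0])),np.degrees(np.arcsin(a[2])))
print("floor z",np.median(w[120:190,200:340,2]))
w2=cloud(load("side7"))
for u,v in[(330,300),(350,290),(450,270),(500,248),(550,228),(400,400),(500,350),(370,318)]:
    print(u,v,np.round(w2[int(130+v/2.8),int(200+u/2.8)],4))
m=(w2[...,2]>.012)&(w2[...,2]<.035);m[:230]=0;m[:,:265]=0;m[:,440:]=0;m[330:]=0
x=w2[m][:,:2].astype(np.float32);print(cv2.minAreaRect(x))
x=w[(w[...,2]>.012)&(w[...,2]<.03)];x=x[(x[:,1]>-.33)&(x[:,1]<-.1)];print(x.min(0),x.max(0))
E
```

```text
bar [ 0.59341001 -0.21304633  0.14282564] [ 0.99971924  0.02165106 -0.00962697] tip x 0.5708782133048772 yaw 1.240668873019702 -0.5515932238697728
floor z nan
330 300 [ 0.5764 -0.2161  0.1468]
350 290 [ 0.5965 -0.2108  0.1453]
450 270 [ 0.668  -0.2203  0.1436]
500 248 [ 0.7133 -0.215   0.144 ]
550 228 [ 0.7589 -0.2122  0.1444]
400 400 [ 0.6536 -0.1946  0.007 ]
500 350 [ 0.7539 -0.1842  0.0071]
370 318 [ 0.5986 -0.2334  0.1372]
((0.6658182144165039, -0.21680709719657898), (0.3407842814922333, 0.1915736049413681), 1.2809040546417236)
[ 0.49661739 -0.31500689  0.01200127] [ 0.82776253 -0.12247987  0.02678334]
```

```bash
python3 -m jog '30 -3 0 0 0 0 10; 60 -4 0 0 0 0 10; 85 -4 0 0 0 0 10; 105 -4 0 0 0 0 10; 112 -4 0 0 0 0 10'; python3 -m jog '3 0 0 0 0 0 10; 6 0 0 0 0 0 10; 6 0 0 0 0 0 10; 6 0 0 0 0 0 10'
python3 - <<'E'
from h import *
from rig import *
plan([0.6015,-.217,-.03],1.1,0,0)
for k in("side",):
    d=get_image(k);np.savez(k+"8.npz",**d);cv2.imwrite(f"pics/{k}8.png",cv2.resize(d["pixels"][180:340,240:450],None,fx=3.6,fy=3.6))
w2=cloud(d);
for u,v in[(290,265)]: pass
E
```

```text
time: 8.3
tcp_pos: [0.6014, -0.2154, -0.0126]
ee_rot: [169.3, 89.6, 170.6]
contact_force: [-0.6, 0.9, -0.7]
grip_width: 0.0189
time: 8.63
tcp_pos: [0.6042, -0.218, -0.0149]
ee_rot: [-132.6, 89.9, -131.4]
contact_force: [0.7, -0.7, -1.2]
grip_width: 0.0188
t 8.63 tcp [ 0.6042 -0.218  -0.0149] j [  8.  40.  13. 100. -12.  41. 118.] F [ 0.7 -0.7 -1.2] w 0.0188
0 shift [15.1  1.1 -2.6] rv [ 0.001 -0.001  0.001] deg 0.1
```

View pics/side8.png

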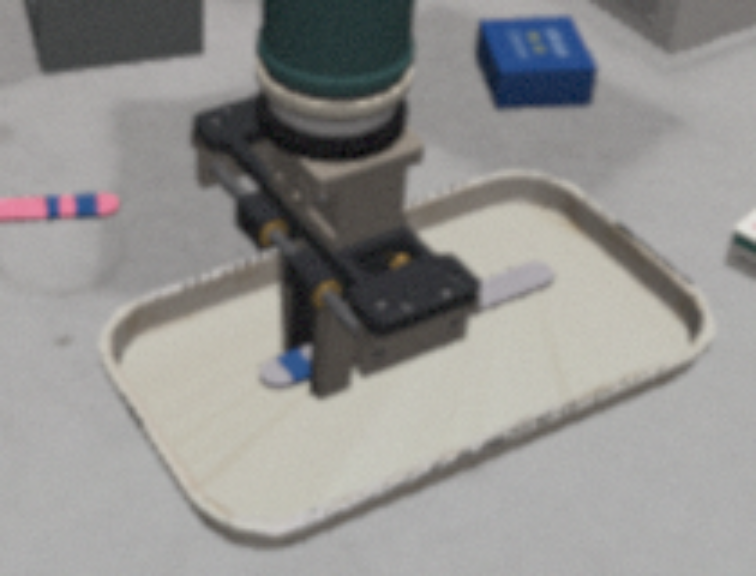

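```bash
python3 -m jog '3 0 0 0 0.02 0 10; 6 0 0 0 0.045 0 10; 8 0 0 0 0.045 0 10; 8 0 0 0 0.045 0 10; 8 0 0 0 0.045 0 10'; python3 -m jog '1 0 0 0 0 0 10; 2 0 0 0 0 0 10; 2 0 0 0 0 0 10; 2 0 0 0 0 0 10'
```

```text
time: 9.1
tcp_pos: [0.6029, -0.2179, -0.0245]
ee_rot: [-179.1, 87.2, -177.9]
contact_force: [-0.0, -0.4, -1.3]
grip_width: 0.0194
time: 9.43
tcp_pos: [0.603, -0.2181, -0.0252]
ee_rot: [-179.2, 87.3, -178.1]
contact_force: [-1.9, 1.1, 6.1]
grip_width: 0.019
```

```bash
python3 - <<'E'
from h import *
from rig import *
d=get_image("wrist");np.savez("wrist9.npz",**d);w=cloud(d)
q=w[210:310,266:298].reshape(-1,3);q=q[~np.isnan(q[:,2])];q=q[abs(q[:,2]-np.median(q[:,2]))<.01];mu=q.mean(0);U,S,V=np.linalg.svd(q-mu,full_matrices=False);a=V[0]*np.sign(V[0][0])
print("bar",mu,a)
for v,u in((180,200),(180,340),(240,220),(150,280)): print(np.round(w[v,u],4))
d=get_image("side");w2=cloud(d);cv2.imwrite("pics/side9.png",cv2.resize(d["pixels"][180:340,240:450],None,fx=3.6,fy=3.6))
for u,v in((270,375),(530,280),(500,290),(330,388)): print(u,v,np.round(w2[int(180+v/3.6),int(240+u/3.6)],4))
E
```

```text
bar [ 0.5956807  -0.21911829  0.01846718] [ 0.99868897  0.01941843 -0.04736317]
[ 0.5607 -0.2592  0.004 ]
[ 0.5592 -0.1918  0.0051]
[ 0.5906 -0.25    0.0056]
[ 0.5456 -0.2208  0.0034]
270 375 [ 0.5771 -0.2138  0.0232]
530 280 [ 0.7671 -0.1992  0.008 ]
500 290 [ 0.7451 -0.1967  0.0059]
330 388 [ 0.5969 -0.2424  0.0321]
```

View pics/side9.png

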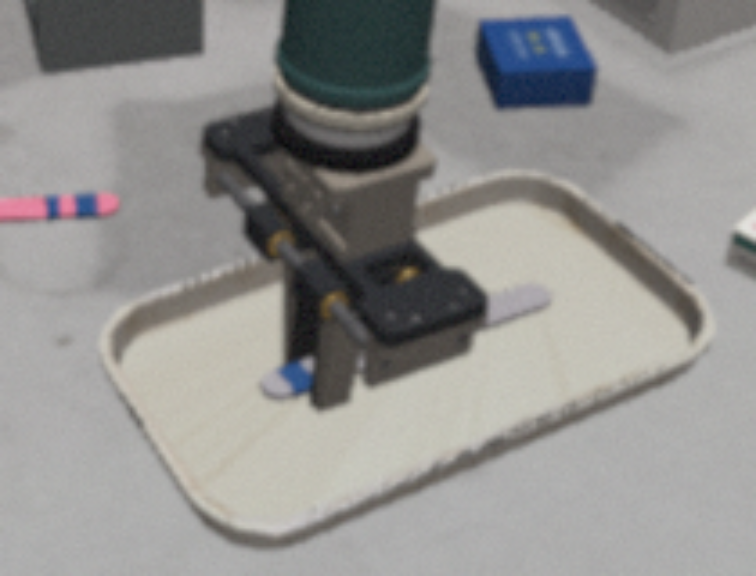

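```bash
python3 -m jog '0 0 0 0 0 0 17; 0 0 0 0 0 0 17; 0 0 0 0 0 0 17' 3; python3 -m jog '0 0 0 0 0 0 20; 0 0 0 0 0 0 20.5; 0 0 0 0 0 0 21; 0 0 0 0 0 0 23; 0 0 0 0 0 0 26'; python3 -m jog '0 0 0 0 0 0 34; 0 0 0 0 0 0 40; 0 0 0 0 0 0 40'
python3 - <<'E'
from h import *
from rig import *
d=get_image("wrist");w=cloud(d);cv2.imwrite("pics/wrist10.png",d["pixels"])
q=w[210:310,266:298].reshape(-1,3);q=q[~np.isnan(q[:,2])];q=q[abs(q[:,2]-np.median(q[:,2]))<.01];mu=q.mean(0);U,S,V=np.linalg.svd(q-mu,full_matrices=False);a=V[0]*np.sign(V[0][0])
print("bar",mu,a)
E
```

```text
time: 9.78
tcp_pos: [0.6031, -0.2179, -0.0252]
ee_rot: [-179.5, 87.3, -178.4]
contact_force: [-1.3, 0.3, 6.0]
grip_width: 0.0198
time: 10.2
tcp_pos: [0.6031, -0.2157, -0.0252]
ee_rot: [177.2, 87.2, 178.4]
contact_force: [-2.7, 5.8, 9.1]
grip_width: 0.0246
time: 10.45
tcp_pos: [0.6031, -0.2151, -0.0251]
ee_rot: [176.5, 87.2, 177.7]
contact_force: [-3.1, 5.5, 8.6]
grip_width: 0.0258
bar [ 0.59961813 -0.21617858  0.00847056] [ 0.9995993   0.02423411 -0.01462704]
```

View pics/wrist10.png

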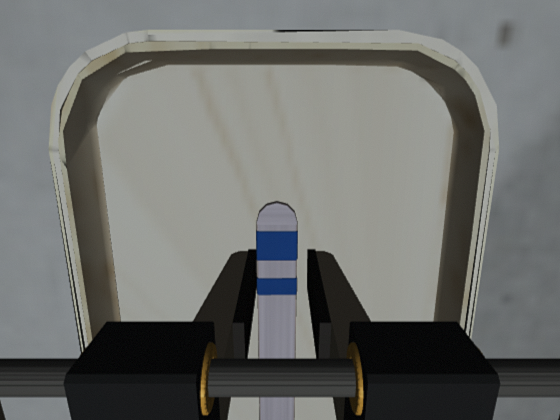

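```bash
python3 -m jog '-2 0 0 0 0 0 36; -3 0 0 0 0 0 40; -3 0 0 0 0 0 40; -3 0 0 0 0 0 40' 20
python3 - <<'E'
from h import *
from rig import *
d=get_image("wrist");w=cloud(d);cv2.imwrite("pics/wrist11.png",d["pixels"][190:330,180:380])
plan([.6031,-.218,.1],1.1,0,0)
E
```

```text
time: 10.83
tcp_pos: [0.603, -0.2186, -0.0233]
ee_rot: [-178.4, 87.2, -177.3]
contact_force: [0.2, 0.3, -0.5]
grip_width: 0.0401
t 10.88 tcp [ 0.6029 -0.2184 -0.0234] j [  7.  42.  13.  98. -12.  44. 117.] F [-0.   0.3  0.7] w 0.0402
0 shift [-123.3    0.3   -5.8] rv [ 0.    -0.049  0.001] deg 2.8
```

View pics/wrist11.png

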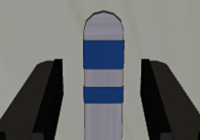

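Free, with clear gaps on both sides. Retreating straight up, then out of the view for the last check.

```bash
python3 -m jog '-20 0 0 0 0 0 40; -55 0 0 0 0 0 40; -95 0 0 0 0 0 40; -135 0 0 0 0 0 40; -170 0 0 0 0 0 40'; python3 -m jog '0 30 -30 0 0 0 40; 0 60 -60 0 0 0 40; 0 90 -90 0 0 0 40; 0 90 -90 0 0 0 40; 0 90 -90 0 0 0 40'
python3 - <<'E'
from h import *
from rig import *
for k in("top","side"):
    d=get_image(k);np.savez(k+"12.npz",**d);cv2.imwrite(f"pics/{k}12.png",d["pixels"])
w=cloud(d)
E
```

```text
time: 11.3
tcp_pos: [0.6115, -0.2181, 0.1488]
ee_rot: [-178.3, 87.3, -177.2]
contact_force: [0.0, -0.1, -0.4]
grip_width: 0.0397
time: 11.72
tcp_pos: [0.5184, -0.1277, 0.151]
ee_rot: [179.7, 87.2, -179.0]
contact_force: [-0.3, -0.3, 0.7]
grip_width: 0.0398
```

View pics/top12.png

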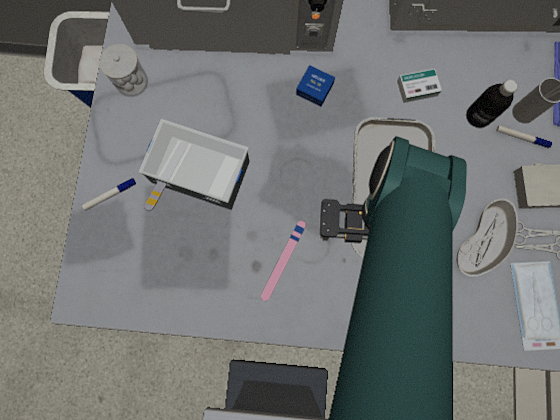

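View pics/side12.png

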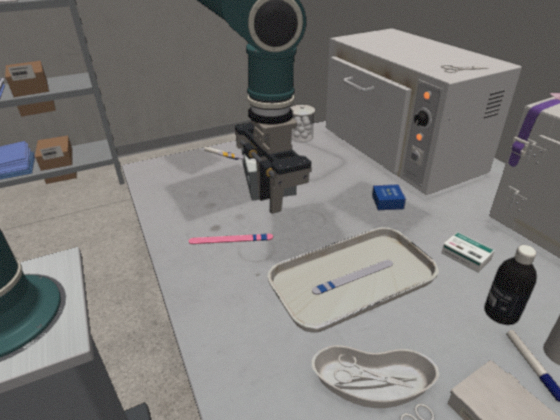

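The top view shows the yellow bar still in place at (155,195). The side view shows the blue bar lying in the tray from (315,291) to (393,265), with the pink bar untouched. I'll check the numbers, then hand in.

```bash
python3 -m jog '0 0 0 0 0 0 40; 0 0 0 0 0 0 40; 0 0 0 0 0 0 40'; python3 - <<'E'
from h import *
from rig import *
w=cloud(load("side12"))
for u,v in((320,289),(340,282),(360,275),(388,266)): print(u,v,np.round(w[v,u],4))
a=cloud(load("top0"));b=cloud(load("top12"))
for u,v in((152,205),(155,195)): print(a[v,u],b[v,u])
print(sense()["time"],finish_job())
E
```

```text
time: 12.07
tcp_pos: [0.5201, -0.1304, 0.1504]
ee_rot: [-178.4, 87.2, -177.3]
contact_force: [0.3, 0.0, -0.8]
grip_width: 0.0401
320 289 [ 0.5851 -0.2208  0.0119]
340 282 [ 0.6318 -0.2215  0.0114]
360 275 [ 0.6813 -0.2209  0.0092]
388 266 [ 0.7502 -0.225   0.0096]
[0.56496988 0.31415106 0.06859582] [0.56479925 0.31388712 0.06947511]
[0.58929089 0.31325416 0.06103557] [0.58918902 0.3131151  0.06150389]
the job is handed in; nothing more can be done
12.0667 None
```

The blue-banded retractor is out of the bin and lying flat inside the steel tray. I gripped it across its width about 35 mm from the tip and drew it along its 18° slant through the slot. I then laid it down far end first and handed the job in at about 12 s.

**Last checks:**
- **Blue bar:** its top reads 9 to 12 mm above the table along its whole length, so it is flat on the floor near the tray centre. At release its grip end came down about 9 mm.
- **Yellow bar:** it is unmoved, within about 1 mm by depth.
- **Robot:** the gripper is well clear, with only noise on the force reading. The highest force I read was about 11 N, when the fingertips touched the tray floor.

**What disagreed:**
- **Fingertip position:** both the side and wrist cameras showed the real fingertips about 31 mm behind the reported TCP. I followed the cameras, and the floor contact height agreed with them.
- **Release:** the fingers first stuck at 26 mm opening because the tips were pressing on the tray floor. Raising them 3 mm freed them.

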